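# Stack a nested pan half a turn round over a loaded one

## Task

Two grey stack-nest pans stand one nested in the other. Take the top pan out, lay the small black case with the clear lid flat on the floor of the bottom pan, and put the other pan back on top, turned end for end against the bottom one, so that all four of its lugs sit fully down in the pockets of the metal ledge rail on the bottom pan and it stands level above the case instead of sinking into it. The rail can be set a few millimetres either way along the pan, so feel for the pockets; set the pan down gently, and leave the other things where they are.

Things in the scene. Friction and masses are not known exactly. Their poses are not given: they have to be found in the camera images.
- pan_lower: Bottom pan, loose, 0.25-0.42 kg with rail: thin-walled grey tub, 124x43 mm at the foot, flaring evenly to 144x63 mm at the rim (long along its x), 56 mm high, walls 2.5, floor 3 mm thick, floor inside 38 mm wide. Origin: centre of the underside, z up; stands flat on the worktop. Four deep slots in its long sides at x=+52 and x=-23 mm, 18 mm long.
- pan_upper: Top pan, 0.1-0.21 kg, tub of the same shape and frame, but with lugs and no rail. At the start nested the same way round in the bottom pan, origin 24 mm above the other's. Stacked (turned half a turn about z) its origin is 45 mm above the bottom pan's, straight over it across (y), and shifted lengthwise (x) by as much as the rail is.
- pan_upper_grip (a point): Top pan, middle of its mouth between the grip bands (its local x=0, y=0, z=50 mm). Grip across y here: the two upright bands are 66 mm apart over their outer faces, 26 mm long in x, 12 mm high up to the rim at z=56. While nested, the bottom pan's rim is 12 mm below the bands' lower edge: do not clasp it too.
- pan_upper_lug (a point): Top pan, underside of one of the 4 lugs on its long sides (local x=+52, y=+34, z=5 mm). Lugs stand at x=+52 and x=-23 mm on both sides: 15 mm long in x, out to y=+-37 mm, z=5 to 12 mm.
- pan_lower_pocket (a point): Nominal floor of one of the 4 ledge pockets (bottom pan's x=-52, y=+36, z=50 mm; they are at x=-52 and x=+23, both sides), 18 mm long, 6 mm deep: 1.5 mm play for a lug each way. They sit on a stiff aluminium rail left anywhere within 5.5 mm of nominal along x; this point does not move with it. Off a pocket the pan rides 6 mm high on the pocket edges.
- pan_upper_card (a point): Middle of the steel-framed card holder on the -x end of the top pan (local x=-70, y=0, z=32 mm).
- pan_lower_card (a point): The same card holder on the -x end of the bottom pan (local x=-70, y=0, z=32 mm).
- stone_case: Small black case with a closed clear lid (four mounted stones inside), loose, 32 mm (x) by 44 mm (y) by 22 mm high, 0.05 kg; origin at the centre of its underside. Only the black part, up to 12 mm high, is firm to grip. It goes into the pan with its 44 mm side along the pan's length.
- tweezers: bystander, loose: steel tweezers, 137 mm long, lying flat
- tape_ring: bystander, loose: small roll of cream tape, 24 mm across, 12 mm high
- mouse: bystander, loose: computer mouse, 100x58x40 mm
- bur_block: bystander, loose: square bur block with burs standing in it, 56x56x26 mm
- earbud_case: bystander, loose: white rounded earbud case, 45x61x22 mm

How it is judged:
On the way, in this order (a step that is already met when the one before it is completed fails the run):
1. the top pan has been lifted out and is clear of the bottom pan (horizontal distance between pan_upper and pan_lower above 0.11 m and contact force between pan_upper and pan_lower below 0.01 N), for 0.2 s.
2. the case lies flat on the floor of the open bottom pan, let go (x of stone_case in the frame of pan_lower between -0.035 and 0.035 m and y of stone_case in the frame of pan_lower between -0.008 and 0.008 m and z of stone_case in the frame of pan_lower between 0 and 0.008 m and angle between stone_case's own z axis and vertical below 0.12 rad and horizontal distance between pan_upper and pan_lower above 0.08 m and contact force between stone_case and the fingers below 0.01 N), for 0.2 s.
At the end, for the whole second after the job is handed in: Top pan turned half round, lugs in the rail's pockets: origin within 8 mm (x) and 4 mm (y) of the bottom pan's and 42.5 to 47.5 mm above it, level within 0.04 rad; case flat on its floor, clear of the top pan; bottom pan flat on the worktop; all at rest (x of pan_upper in the frame of pan_lower between -0.008 and 0.008 m and y of pan_upper in the frame of pan_lower between -0.004 and 0.004 m and z of pan_upper in the frame of pan_lower between 0.0425 and 0.0475 m and angle between the z axis of pan_upper and the z axis of pan_lower, either way round below 0.04 rad and x of pan_upper_card in the frame of pan_lower above 0.05 m and x of stone_case in the frame of pan_lower between -0.035 and 0.035 m and y of stone_case in the frame of pan_lower between -0.008 and 0.008 m and z of stone_case in the frame of pan_lower between 0 and 0.008 m and angle between stone_case's own z axis and vertical below 0.12 rad and contact force between pan_upper and stone_case below 0.01 N and height (world z) of pan_lower below 0.004 m and angle between pan_lower's own z axis and vertical below 0.04 rad and linear speed of each of pan_upper, pan_lower below 0.02 m/s); the robot touches nothing.
It fails at once if the top pan is rammed or dropped onto the bottom one (more than 60 N) (contact force between pan_upper and pan_lower above 60 N).
It fails at once if a bystander is pushed more than 20 mm (distance of any of tweezers, tape_ring, mouse, bur_block, earbud_case from where it was at the start of the episode above 0.02 m).
It also fails if it takes over 72 s, if anything falls off the work surface, if the arm or the gripper's body presses on something with over 40 N, if the wrist force passes 120 N, or if a joint passes its speed limit or range.

## Robot

A 6-joint arm with a two-finger parallel gripper is mounted at the origin on a cart in front of the work surface, level with it; the furniture and walls round the work are solid. World frame = base frame: x ahead of the robot, y to its left, z up, the work surface at z = 0. Lengths are in m, angles in rad, forces in N, time in s.
With the tool pointing down it reaches from about 0.4 to 0.925 m from the base axis. Payload 12.5 kg.
Tool frame: the origin (TCP) lies on the centre line of the jaws, within the pads' length; the fingertips stand 25 mm ahead of it and the grasp point (between the pads) lies 6 mm ahead of it; z points along the fingers, y is the line along which they close (so a half turn about z gives the same grasp; the last joint's range is limited). The gripper opens to 95 mm and grips with 3 to 60 N. Pads are 20 mm wide; open, the fingers measure 119 mm over their backs; the gripper's body (75 mm by 180 mm) begins 59 mm behind the grasp point.
Start: joints at [-1.249, 0.491, 1.559, -0, 1.092, -0.106], TCP at [0.259, -0.569, 0.24] pointing down, gripper open.
Joint ranges: [-3.1, 3.1], [-0.84, 2.19], [0.05, 2.79], [-1.13, 4.28], [0.06, 2.93], [-2.69, 2.69]. Speed limits (rad/s): [2.22, 2.22, 2.79, 3.14, 3.14, 3.14].

## Interface

Orientations are given as a 3x3 rotation matrix whose columns are the frame's x, y, z axes.
In Python, from cell import * gives the robot as it stands.
- The arm moves only by the tool send_rows, never from a script. Its argument "targets" is a list that holds one entry, the list of rows, each a list of 5 numbers: the closure, from -1 (fully open) to 1 (shut), then the shift along the tool's x, y, z normalised to -1 to 1, where 1 is 0.3 m, then the turn about the tool's z normalised to -1 to 1, where 1 is 30 degrees. A call has 1 to 8 rows; each row is the pose to reach, as a shift and turn from the pose commanded when the call began, along the tool's axes at that moment; what a row does not reach only later rows make up. A row lasts 1/8 s, in which the tool goes at most 62.5 mm and 10.7 degrees, less where a joint would pass 70% of its speed; a pose out of reach is approached as far as the arm can. A call with a number of a shift or a turn outside -1 to 1 is refused whole. A call with a gripper value outside its range is refused whole. The fingers move at their own pace and stop on an object; "force" is the grip in N (left out, the last holds). Time passes only in rows, so rows that repeat a pose let the fingers close. It gives the time, the measured TCP pose, the force, the opening and the grip force at its end, in the units of the state.
- get_state(): the state, without advancing time (a new reading comes with each control period).
- grab_frame(name): name is "side" or "top" or "wrist"; returns a dict with "frame" (480x640x3 uint8, blue, green, red), "fx", "fy", "cx", "cy" (pixels), "R" (3x3) and "t" (3): a world point X has camera coordinates R X + t. Camera axes: x right, y down, z forward; pixel columns grow to the right and rows downward; lengths in m; the calibration is good to about 2 mm. The wrist camera is an equidistant fisheye: a pixel r from the principal point sees the ray r / f radians off the axis. A picture is of the moment at which its call begins. There is no depth.
- hand_in(): hands the job in; it is judged then, once.
The state is a dict: "time": time; "qpos": joint angles; "dq": joint speeds; "joint_torque": joint torques, N m; "tcp_pos": TCP position; "tool_rot": TCP orientation; "ft_force": force on the tool from outside, world axes, zero at the start; "torque": the same for the moment, N m; "finger_gap": opening from 0.0 (shut) to 1.0 (fully open); "grasp_force": force on a finger pad.
Only numpy, scipy, OpenCV 4.12 (cv2) and the standard library are available. Lean on these libraries where they do the work, as an engineer would, in place of code of your own. Each camera call takes 0.05 s, during which the arm holds its last target. There are 200 camera calls.

## Working session

There is one attempt and no reset: what is moved stays moved. The work goes in short steps, Python scripts to look and compute and a tool call to move; the robot and the scene stay as the last step left them, time stands still between calls to the robot, and variables do not carry over. Pictures are saved under pics/ and viewed, at most 10 in all, crops included, and the job is handed in when it is done.

Besides the shell and the picture viewer there is one more tool, called as name([rows], argument=value, ...), one row to a line, values as JSON. send_rows: Moves the arm, as the interface text tells. Scaled input: -1 to 1 covers 0.3 m each way for a shift and 30 degrees each way for a turn. Its arguments: {"type":"object","properties":{"targets":{"type":"array","items":{"type":"array","items":{"type":"array","items":{"type":"number","minimum":-1,"maximum":1}}}},"force":{"type":"number"}},"required":["targets"]}

```bash
ls; mkdir -p pics
python3 - <<'E'
from cell import *
import cv2
s=get_state();print(s)
for n in("top","side"):
    f=grab_frame(n);cv2.imwrite(f"pics/{n}0.png",f["frame"])
    print(n,{k:f[k] for k in f if k!="frame"})
E
```

```text
pics
{'time': 0.0, 'qpos': array([-1.24858106e+00,  4.91540964e-01,  1.55947544e+00,  6.12860648e-05,
        1.09172298e+00, -1.05578586e-01]), 'dq': array([-4.05748934e-04,  7.51650064e-04, -2.78314999e-04, -1.97979979e-03,
       -7.81578060e-04, -6.52655572e-05]), 'joint_torque': array([ 3.04114415e-03, -6.12641215e+01, -2.58191693e+01,  6.94326544e-02,
        4.82929498e-02, -1.00283169e-04]), 'tcp_pos': array([ 0.25926105, -0.56843363,  0.23906434]), 'tool_rot': array([[ 9.09894975e-01,  4.14838568e-01, -3.11547000e-04],
       [ 4.14838648e-01, -9.09894321e-01,  1.10494142e-03],
       [ 1.74897472e-04, -1.13462238e-03, -9.99999341e-01]]), 'ft_force': array([ 0.53963495, -1.12629906,  0.13937489]), 'torque': array([ 0.00073313,  0.00265165, -0.03476746]), 'grasp_force': 0.0, 'finger_gap': 0.9973988496102532}
top {'fx': 614.2119156685429, 'fy': 614.2119156685429, 'cx': 322.3602119343402, 'cy': 239.39988361394683, 'R': array([[ 0.06261343, -0.99801302,  0.00704071],
       [-0.93466371, -0.06110987, -0.35024183],
       [ 0.34997616,  0.01534915, -0.93663285]]), 't': array([-0.034174  ,  0.55743609,  1.60644335])}
side {'fx': 590.5785313092648, 'fy': 590.5785313092648, 'cx': 314.2345804227731, 'cy': 238.17230449000743, 'R': array([[ 0.98975175, -0.14227436, -0.01222596],
       [-0.06942681, -0.40462051, -0.91184547],
       [ 0.12478535,  0.90334946, -0.41035151]]), 't': array([-0.54259191,  0.11805558,  1.48366274])}
```

View pics/top0.png

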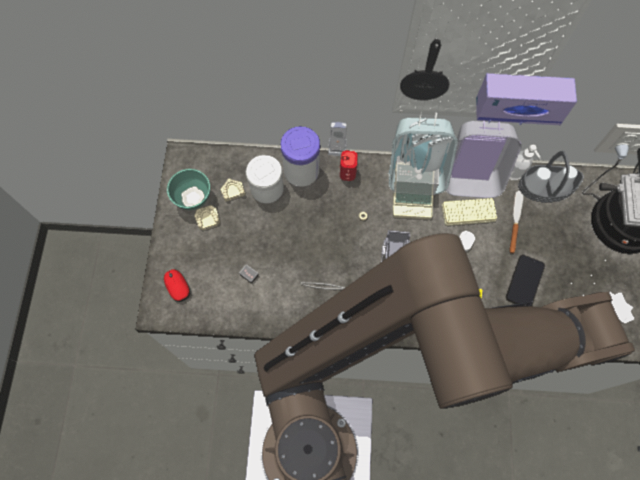

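View pics/side0.png

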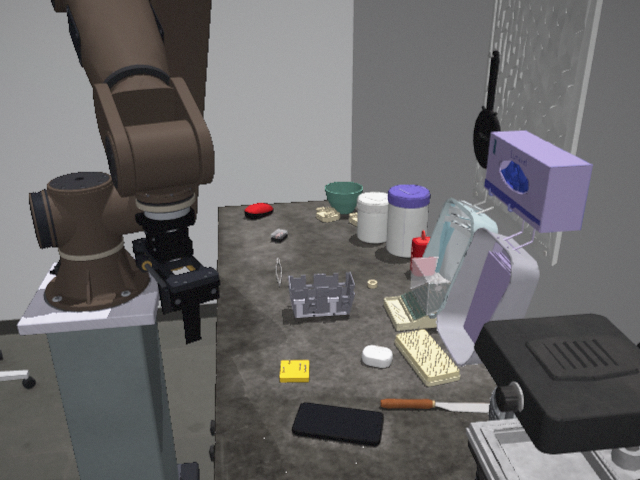

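The top view shows the case near (249,273), the nested pans partly hidden at about (397,245), the tweezers at (322,286), tape at (363,216), earbud case at (467,240) and mouse at (176,285). In the side view the pans are at about (321,297), the case at (279,236) and the yellow bur block at (295,371).

```bash
cat > h.py <<'E'
from cell import *
import cv2, numpy as np
def ray(f,u,v,fish=False):
    x=np.array([(u-f["cx"])/f["fx"],(v-f["cy"])/f["fy"]])
    if fish:
        r=np.hypot(*x); s=np.sin(r)/r if r>1e-9 else 1
        d=np.array([x[0]*s,x[1]*s,np.cos(r)])
    else: d=np.array([x[0],x[1],1.])
    R=np.array(f["R"]); return -R.T@np.array(f["t"]), R.T@(d/np.linalg.norm(d))
def plane(f,u,v,z,fish=False):
    c,d=ray(f,u,v,fish); return c+d*(z-c[2])/d[2]
def tri(rs):
    A=np.zeros((3,3));b=np.zeros(3)
    for c,d in rs:
        P=np.eye(3)-np.outer(d,d);A+=P;b+=P@c
    X=np.linalg.solve(A,b)
    return X,[np.linalg.norm((np.eye(3)-np.outer(d,d))@(X-c)) for c,d in rs]
def proj(f,X,fish=False):
    p=np.array(f["R"])@X+np.array(f["t"])
    if fish:
        r=np.hypot(p[0],p[1]);a=np.arctan2(r,p[2]);q=p[:2]/r*a
    else: q=p[:2]/p[2]
    return q*f["fx"]+[f["cx"],f["cy"]]
E
python3 - <<'E'
from h import *
np.set_printoptions(precision=4,suppress=True)
T=grab_frame("top");S=grab_frame("side");W=grab_frame("wrist")
print({k:W[k] for k in W if k!="frame"}, "cam",-W["R"].T@W["t"])
for n,u,v in(("case",249,273),("tw",322,286),("tape",363,216),("ear",467,240),("pan",397,245),("bur",480,293),("mouse",176,285)): print(n,plane(T,u,v,.01))
for n,u,v in(("case",279,236),("pan",321,297),("bur",295,371),("tape",373,284)): print("S",n,plane(S,u,v,.02))
cv2.imwrite("pics/w0.png",W["frame"])
E
```

```text
{'fx': 371.64829954431775, 'fy': 371.64829954431775, 'cx': 318.2169321679413, 'cy': 243.17421284525128, 'R': array([[ 0.4148, -0.9099, -0.0007],
       [-0.8806, -0.4017,  0.2513],
       [-0.229 , -0.1037, -0.9679]]), 't': array([-0.6255, -0.0279,  0.3909])} cam [ 0.3244 -0.5399  0.385 ]
case [0.4757 0.2071 0.01  ]
tw [ 0.4505 -0.0049  0.01  ]
tape [ 0.6747 -0.1133  0.01  ]
ear [ 0.6183 -0.4218  0.01  ]
pan [ 0.5892 -0.2164  0.01  ]
bur [ 0.459  -0.4556  0.01  ]
mouse [0.4266 0.4111 0.01  ]
S case [0.4721 0.1811 0.02  ]
S pan [ 0.5379 -0.1844  0.02  ]
S bur [ 0.4464 -0.4534  0.02  ]
S tape [ 0.6717 -0.1428  0.02  ]
```

send_rows([
  [[-1, 1, -0.65, -0.2, 0], [-1, 1, -0.65, -0.2, 0], [-1, 1, -0.65, -0.2, 0], [-1, 1, -0.65, -0.2, 0], [-1, 1, -0.65, -0.2, 0], [-1, 1, -0.65, -0.2, 0], [-1, 1, -0.65, -0.2, 0], [-1, 1, -0.65, -0.2, 0]],
])

```text
time: 1.25
tcp_pos: [0.4512, -0.267, 0.2995]
tool_rot: [[0.91, 0.415, -0.0], [0.415, -0.91, -0.0], [-0.0, 0.0, -1.0]]
ft_force: [-0.2, -0.4, -0.3]
finger_gap: 0.997
grasp_force: 0.0
```

Run:
```python
from h import *
import pickle
W=grab_frame("wrist");s=get_state();print(s["time"],s["tcp_pos"],s["ft_force"])
pickle.dump(W,open("w1.pkl","wb"));cv2.imwrite("pics/w1.png",W["frame"])
```

```text
1.3 [ 0.45097069 -0.26741894  0.29938434] [0.82025609 0.22595753 0.18999769]
```

View pics/w1.png

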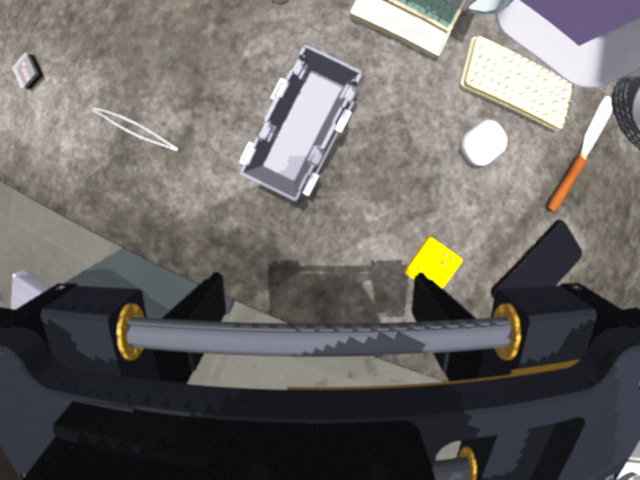

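The wrist view shows the nested pans with mouth about (302,122), long axis from (268,185) to (330,60). White pieces sit at (247,153), (310,185), (280,88) and (343,120). The case is at (26,71) and the tweezers at (135,128).

Run:
```python
from h import *
import pickle
np.set_printoptions(precision=4,suppress=True)
W=pickle.load(open("w1.pkl","rb"))
for n,u,v,z in(("c",302,122,.08),("near",268,185,.08),("far",330,60,.08),("case",26,71,.01)):print(n,plane(W,u,v,z,True))
T=grab_frame("top")
c=W["frame"][30:220,220:390];a=cv2.resize(c,None,fx=3,fy=3,interpolation=cv2.INTER_CUBIC)
S=grab_frame("side");b=cv2.resize(S["frame"][255:335,270:370],(240*570//240,456))
cc=np.zeros((570,800,3),np.uint8);cc[:,:510]=a;b=cv2.resize(S["frame"][260:330,280:365],(290,239));cc[:239,510:]=b
t=cv2.resize(T["frame"][220:280,370:430],(290,290));cc[260:550,510:]=t
cv2.imwrite("pics/m1.png",cc)
```

```text
c [ 0.5337 -0.2129  0.08  ]
near [ 0.4634 -0.2077  0.08  ]
far [ 0.6019 -0.2116  0.08  ]
case [0.4726 0.2124 0.01  ]
```

View pics/m1.png

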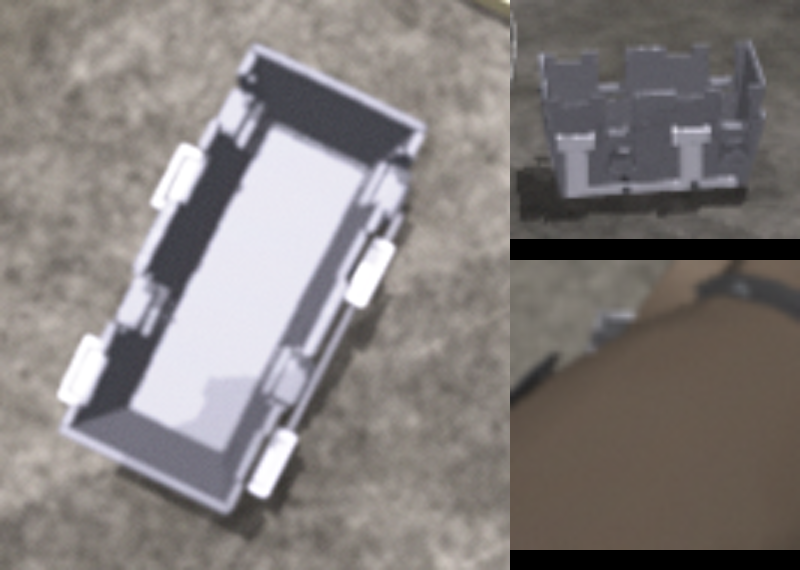

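The enlarged crop shows the white rail pockets close to the near end and just past the middle. The near end is therefore the pans' -x end, and pan +x points roughly along world +x. Next I move over it for a close look.

send_rows([
  [[-1, 0.33, -0.055, 0.2, 0.817], [-1, 0.33, -0.055, 0.2, 0.817], [-1, 0.33, -0.055, 0.2, 0.817], [-1, 0.33, -0.055, 0.2, 0.817], [-1, 0.33, -0.055, 0.2, 0.817]],
])

```text
time: 2.02
tcp_pos: [0.5342, -0.2116, 0.2399]
tool_rot: [[1.0, 0.0, 0.0], [0.0, -1.0, -0.0], [0.0, 0.0, -1.0]]
ft_force: [-0.5, 0.4, 0.6]
finger_gap: 1.0
grasp_force: 0.0
```

Run:
```python
from h import *
import pickle
W=grab_frame("wrist");S=grab_frame("side");T=grab_frame("top");s=get_state();print(s["time"],s["tcp_pos"],s["tool_rot"],s["qpos"])
pickle.dump((W,S,T),open("w2.pkl","wb"))
cv2.imwrite("pics/w2.png",W["frame"])
```

```text
2.175 [ 0.53431502 -0.21129556  0.24005747] [[ 9.99999740e-01 -3.36275306e-04  6.37202042e-04]
 [-3.36000434e-04 -9.99999850e-01 -4.31430101e-04]
 [ 6.37347026e-04  4.31215889e-04 -9.99999704e-01]] [-4.91490576e-01  4.18531655e-01  1.68517250e+00 -9.25035437e-05
  1.03712312e+00  1.07968891e+00]
```

View pics/w2.png

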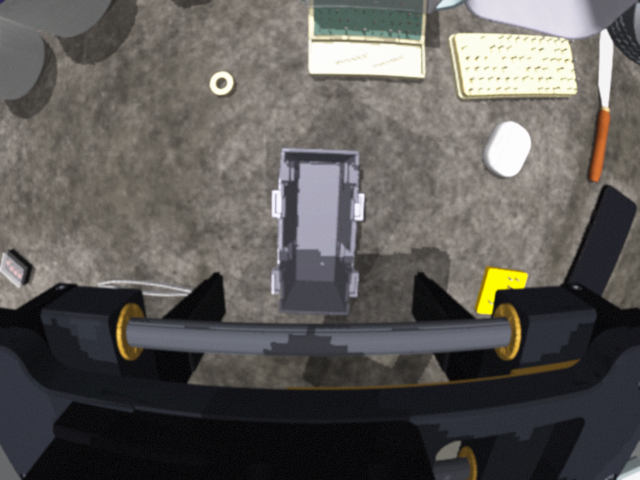

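The pans fill roughly (272–364, 149–314), nearly aligned with the tool. The white pockets are at (278,203), (359,207), (277,280) and (353,283). Next I extract the rim corners from both wrist places.

Run:
```python
from h import *
import pickle
np.set_printoptions(precision=4,suppress=True)
W,S,T=pickle.load(open("w2.pkl","rb"));W1=pickle.load(open("w1.pkl","rb"))
def mask(I,roi):
    J=cv2.GaussianBlur(I,(3,3),0).astype(int);m=((J[...,0]-J[...,2])>8).astype(np.uint8)
    k=np.zeros_like(m);x0,y0,x1,y1=roi;k[y0:y1,x0:x1]=m[y0:y1,x0:x1]
    n,l,s,c=cv2.connectedComponentsWithStats(k);i=1+np.argmax(s[1:,4]);print(s[i],c[i]);return (l==i).astype(np.uint8)
ms=[mask(W["frame"],(255,135,385,322)),mask(W1["frame"],(225,30,380,215))]
out=[]
for m,f,r in((ms[0],W["frame"],(250,130,390,325)),(ms[1],W1["frame"],(220,30,385,215))):
    a=f[r[1]:r[3],r[0]:r[2]].copy();c,_=cv2.findContours(m[r[1]:r[3],r[0]:r[2]],cv2.RETR_EXTERNAL,cv2.CHAIN_APPROX_NONE)
    a=cv2.resize(a,None,fx=3,fy=3,interpolation=cv2.INTER_NEAREST);cv2.drawContours(a,[x*3+1 for x in c],-1,(0,0,255),1)
    b=np.zeros((585,400,3),np.uint8);a=a[:585,:400];b[:a.shape[0],:a.shape[1]]=a;out.append(b)
    q=cv2.approxPolyDP(max(c,key=cv2.contourArea),5,True)[:,0]+[r[0],r[1]];print(q.tolist())
cv2.imwrite("pics/m2.png",np.hstack(out))
```

```text
[ 275  148   89  166 8788] [319.8656 222.6344]
[ 241   45  121  156 7167] [301.3554 129.1151]
[[283, 148], [275, 190], [281, 198], [278, 264], [294, 244], [295, 277], [305, 280], [304, 298], [315, 293], [317, 279], [322, 299], [312, 301], [320, 305], [328, 295], [335, 298], [323, 311], [307, 301], [304, 307], [304, 300], [295, 299], [303, 291], [292, 291], [296, 297], [281, 309], [303, 312], [292, 306], [298, 301], [316, 312], [345, 313], [341, 300], [336, 307], [332, 303], [339, 294], [323, 288], [333, 286], [337, 251], [351, 263], [345, 291], [356, 295], [351, 258], [362, 213], [354, 211], [356, 203], [363, 206], [357, 152]]
[[306, 45], [241, 170], [293, 200], [306, 176], [317, 174], [330, 146], [322, 149], [347, 103], [350, 108], [361, 72]]
```

View pics/m2.png

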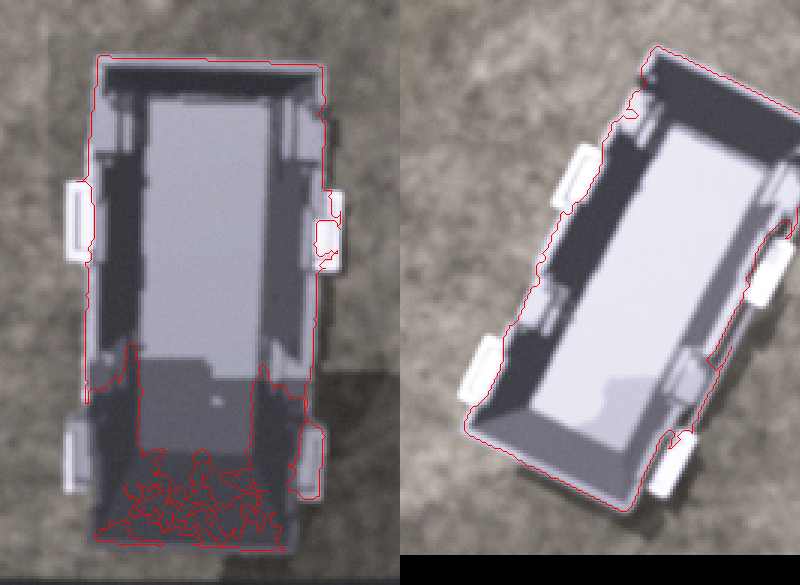

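Run:
```python
from h import *
import pickle
np.set_printoptions(precision=4,suppress=True)
W,S,T=pickle.load(open("w2.pkl","rb"));W1=pickle.load(open("w1.pkl","rb"))
P={}
for n,a,b in(("FL",(282.7,149),(305.3,45.3)),("FR",(358,152),(361.5,72)),("NL",(281,311.7),(241.7,173.3)),("NR",(346,314),(296.7,200.7))):
    P[n]=plane(W,*a,.08,True)
    print(n,tri([ray(W,*a,True),ray(W1,*b,True)]),P[n],plane(W1,*b,.08,True))
c=sum(P.values())/4;print(c)
e=P["FL"]+P["FR"]-P["NL"]-P["NR"];w=P["FL"]+P["NL"]-P["FR"]-P["NR"]
print(np.linalg.norm(e)/2,np.degrees(np.arctan2(e[1],e[0])),np.linalg.norm(w)/2,np.degrees(np.arctan2(-w[0],w[1])))
```

```text
FL (array([ 0.6058, -0.1833,  0.0807]), [np.float64(0.00015521311732611578), np.float64(0.0001552131173261424)]) [ 0.6057 -0.1831  0.08  ] [ 0.606  -0.1834  0.08  ]
FR (array([ 0.6034, -0.2443,  0.0826]), [np.float64(2.9386211688417666e-05), np.float64(2.9386211688442393e-05)]) [ 0.6033 -0.2446  0.08  ] [ 0.604  -0.2444  0.08  ]
NL (array([ 0.4641, -0.1791,  0.0839]), [np.float64(0.00028785170425301603), np.float64(0.0002878517042529432)]) [ 0.4622 -0.1784  0.08  ] [ 0.4636 -0.1787  0.08  ]
NR (array([ 0.4603, -0.2387,  0.0799]), [np.float64(0.0014512622301728754), np.float64(0.0014512622301728498)]) [ 0.46   -0.2373  0.08  ] [ 0.4607 -0.2401  0.08  ]
[ 0.5328 -0.2108  0.08  ]
0.14355416646568914 -2.4035364620528727 0.060248335591980715 -2.2039050987848188
```

send_rows([
  [[-1, -0.004, -0.002, 0.2, 0.077], [-1, -0.004, -0.002, 0.35, 0.077], [-1, -0.004, -0.002, 0.46, 0.077], [-1, -0.004, -0.002, 0.52, 0.077], [-1, -0.004, -0.002, 0.52, 0.077], [1, -0.004, -0.002, 0.52, 0.077], [1, -0.004, -0.002, 0.52, 0.077], [1, -0.004, -0.002, 0.52, 0.077]],
], force=20)

```text
time: 3.18
tcp_pos: [0.5336, -0.2102, 0.0843]
tool_rot: [[0.999, -0.04, 0.001], [-0.04, -0.999, -0.001], [0.001, 0.001, -1.0]]
ft_force: [-0.8, -0.4, 0.5]
finger_gap: 0.74
grasp_force: 0.0
```

Run:
```python
from h import *
import pickle
np.set_printoptions(precision=4,suppress=True)
W,S,T=pickle.load(open("w2.pkl","rb"));W1=pickle.load(open("w1.pkl","rb"))
c=np.array([.533,-.211]);y=np.radians(-2.3);R=np.array([[np.cos(y),np.sin(y)],[-np.sin(y),np.cos(y)]])
for n,a,b in(("L+23",(276.5,203.5),(279,88.7)),("L-52",(275.7,282.3),(247.7,157.7)),("R+23",(359.3,206.7),(343.3,121)),("R-52",(353.7,284.3),(310.7,185))):
    X=tri([ray(W,*a,True),ray(W1,*b,True)])[0]
    print(n,X,R@(X[:2]-c),R@(plane(W,*a,.056,True)[:2]-c),R@(plane(W1,*b,.056,True)[:2]-c))
s=get_state();print(s["tcp_pos"],s["finger_gap"]*95,s["grasp_force"],s["ft_force"])
```

```text
L+23 [ 0.5573 -0.175   0.0584] [0.0229 0.037 ] [0.0225 0.0373] [0.0231 0.0373]
L-52 [ 0.4762 -0.1708  0.0408] [-0.0583  0.0379] [-0.0528  0.0372] [-0.0565  0.0345]
R+23 [ 0.5538 -0.2495  0.0539] [ 0.0223 -0.0376] [ 0.0226 -0.0372] [ 0.0222 -0.0377]
R-52 [ 0.4777 -0.2467  0.0503] [-0.0539 -0.0379] [-0.0518 -0.0369] [-0.0532 -0.038 ]
[ 0.5336 -0.2102  0.0843] 70.32739124524811 0.0 [-0.8193 -0.3948  0.4621]
```

send_rows([
  [[1, 0, 0, 0, 0], [1, 0, 0, 0, 0], [1, 0, 0, -0.01, 0], [1, 0, 0, -0.03, 0], [1, 0, 0, -0.07, 0], [1, 0, 0, -0.14, 0]],
], force=20)

```text
time: 3.92
tcp_pos: [0.5331, -0.21, 0.1262]
tool_rot: [[0.999, -0.04, -0.001], [-0.04, -0.999, 0.001], [-0.001, -0.0, -1.0]]
ft_force: [0.8, 0.3, -0.9]
finger_gap: 0.691
grasp_force: 20.0
```

send_rows([
  [[1, 0, 0, -0.12, 0], [1, 0.04, -0.15, -0.12, -0.1], [1, 0.08, -0.35, -0.12, -0.4], [1, 0.12, -0.55, -0.12, -0.7], [1, 0.15, -0.75, -0.12, -1], [1, 0.18, -0.9, -0.12, -1], [1, 0.184, -0.975, -0.12, -1], [1, 0.184, -0.975, -0.12, -1]],
])

```text
time: 4.92
tcp_pos: [0.6001, 0.0807, 0.1619]
tool_rot: [[0.885, 0.466, -0.0], [0.466, -0.885, -0.0], [-0.0, 0.0, -1.0]]
ft_force: [-0.1, 0.0, -1.2]
finger_gap: 0.697
grasp_force: 20.0
```

send_rows([
  [[1, 0, 0, 0, -0.35], [1, 0, 0, 0, -0.7], [1, 0, 0, 0, -1], [1, 0, 0, 0, -1]],
])

```text
time: 5.42
tcp_pos: [0.6002, 0.0783, 0.1618]
tool_rot: [[0.537, 0.844, -0.0], [0.844, -0.537, -0.0], [-0.0, 0.0, -1.0]]
ft_force: [-0.4, 0.3, -0.9]
finger_gap: 0.697
grasp_force: 20.0
```

send_rows([
  [[1, 0, 0, 0.1, -0.35], [1, 0, 0, 0.2, -0.7], [1, 0, 0, 0.27, -1], [1, 0, 0, 0.3, -1], [1, 0, 0, 0.31, -1], [1, 0, 0, 0.315, -1]],
])

```text
time: 6.18
tcp_pos: [0.6007, 0.0797, 0.0677]
tool_rot: [[0.043, 0.999, 0.001], [0.999, -0.043, -0.0], [-0.0, 0.001, -1.0]]
ft_force: [-0.6, 0.4, -1.0]
finger_gap: 0.696
grasp_force: 20.0
```

Run:
```python
from h import *
import pickle
s=get_state();print(s["tcp_pos"],s["tool_rot"][:,0],s["finger_gap"]*95,s["grasp_force"],s["ft_force"],s["time"])
W,S,T=[grab_frame(n) for n in("wrist","side","top")]
pickle.dump((W,S,T),open("w3.pkl","wb"))
cv2.imwrite("pics/m3.png",np.vstack([np.hstack([cv2.resize(W["frame"],(400,300)),cv2.resize(T["frame"][150:330,160:440],(400,257+43))]),np.hstack([cv2.resize(S["frame"][200:350,230:430],(400,300)),np.zeros((300,400,3),np.uint8)])]))
```

```text
[0.60069542 0.07972605 0.06773179] [ 4.33179169e-02  9.99061338e-01 -1.18406943e-05] 66.11392177929858 19.999461472034454 [-0.56015627  0.39165823 -0.99112443] 6.175
```

View pics/m3.png

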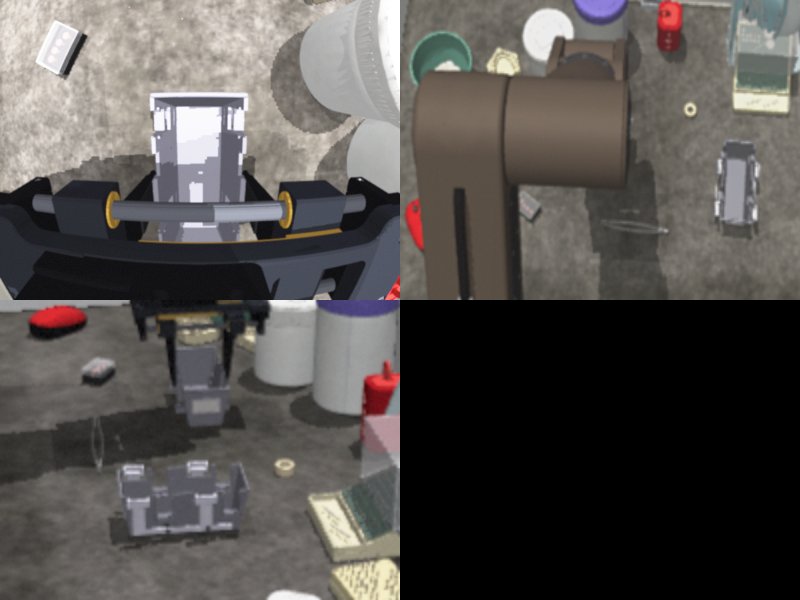

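The picture shows the upper pan held upright with its card end toward -y, the lower pan undisturbed, and the case to the upper left in the wrist view. Next I lower the upper pan.

send_rows([
  [[1, 0, 0, 0.01, 0], [1, 0, 0, 0.017, 0], [1, 0, 0, 0.021, 0], [1, 0, 0, 0.023, 0], [1, 0, 0, 0.025, 0]],
])

```text
time: 6.95
tcp_pos: [0.6003, 0.0799, 0.0602]
tool_rot: [[0.04, 0.999, 0.0], [0.999, -0.04, -0.0], [-0.0, 0.0, -1.0]]
ft_force: [-3.6, -0.1, 11.6]
finger_gap: 0.693
grasp_force: 20.0
```

send_rows([
  [[-1, 0, 0, -0.003, 0], [-1, 0, 0, -0.003, 0], [-1, 0, 0, -0.003, 0], [-1, 0, 0, -0.2, 0], [-1, 0, 0, -0.4, 0], [-1, 0, 0, -0.6, 0], [-1, 0, 0, -0.6, 0]],
])

```text
time: 7.82
tcp_pos: [0.6017, 0.08, 0.2443]
tool_rot: [[0.04, 0.999, 0.008], [0.999, -0.04, 0.0], [0.0, 0.008, -1.0]]
ft_force: [-0.1, -0.0, -0.8]
finger_gap: 1.001
grasp_force: 0.0
```

Run:
```python
from h import *
import pickle
np.set_printoptions(precision=4,suppress=True)
s=get_state();print(s["tcp_pos"],s["finger_gap"]*95,s["ft_force"],s["time"])
W,S,T=[grab_frame(n) for n in("wrist","side","top")]
pickle.dump((W,S,T),open("w4.pkl","wb"))
print(proj(W,np.array([.4726,.2124,.01]),True),proj(W,np.array([.533,-.211,.05]),True),proj(T,np.array([.4726,.2124,.01])),proj(W,np.array([.6,.08,.05]),True))
cv2.imwrite("pics/w4.png",W["frame"])
```

```text
[0.6017 0.08   0.2443] 95.08324847905185 [-0.0977 -0.0147 -0.8226] 7.825
[186.9175  99.4077] [271.4697 452.4716] [247.0539 273.9177] [313.573  224.4698]
```

View pics/w4.png

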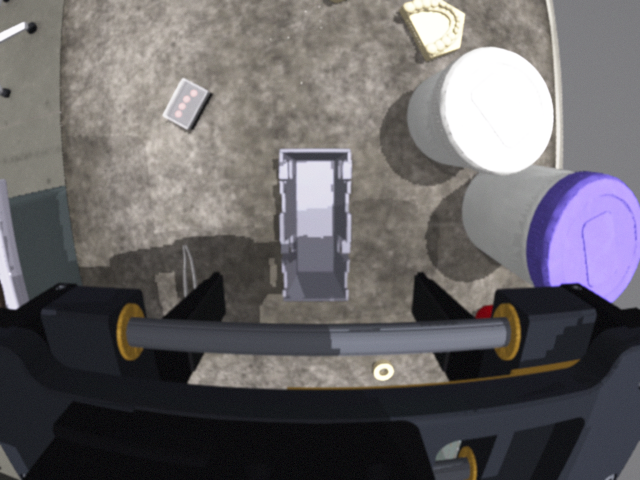

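The wrist view shows the upper pan standing free at about (315,225), with the case at (187,104) and its long side running about (193,90) to (180,110), a world direction near 61°. Next I move over the case with the tool turned to suit.

send_rows([
  [[-1, 0.15, -0.16, 0, -0.35], [-1, 0.3, -0.32, 0, -0.7], [-1, 0.42, -0.443, 0, -1], [-1, 0.42, -0.443, 0, -1]],
])

```text
time: 8.48
tcp_pos: [0.4699, 0.2131, 0.2382]
tool_rot: [[-0.47, 0.883, -0.003], [0.883, 0.47, -0.001], [0.001, -0.003, -1.0]]
ft_force: [0.5, -1.3, -0.1]
finger_gap: 0.998
grasp_force: 0.0
```

send_rows([
  [[-1, 0, 0, 0, -0.35], [-1, 0, 0, 0, -0.7], [-1, 0, 0, 0, -1], [-1, 0, 0, 0, -1], [-1, 0, 0, 0, -1]],
])

```text
time: 9.1
tcp_pos: [0.4728, 0.2108, 0.2389]
tool_rot: [[-0.843, 0.538, -0.001], [0.538, 0.843, -0.0], [0.001, -0.001, -1.0]]
ft_force: [-0.6, 0.1, 0.3]
finger_gap: 0.997
grasp_force: 0.0
```

Run:
```python
from h import *
import pickle
np.set_printoptions(precision=4,suppress=True)
s=get_state();print(s["tcp_pos"],s["tool_rot"][:,0],np.degrees(np.arctan2(*s["tool_rot"][1::-1,0])),s["time"])
W,S,T=[grab_frame(n) for n in("wrist","side","top")]
pickle.dump((W,S,T),open("w5.pkl","wb"))
u,v=proj(W,np.array([.473,.212,.01]),True).astype(int);print(u,v)
x0,y0=max(u-65,0),max(v-50,0)
c=cv2.resize(W["frame"][y0:y0+100,x0:x0+130],None,fx=5,fy=5,interpolation=cv2.INTER_CUBIC)
print(x0,y0);cv2.imwrite("pics/m5.png",c)
```

```text
[0.4728 0.2108 0.2389] [-0.8428  0.5382  0.0007] 147.43810428308257 9.1
319 216
254 166
```

View pics/m5.png

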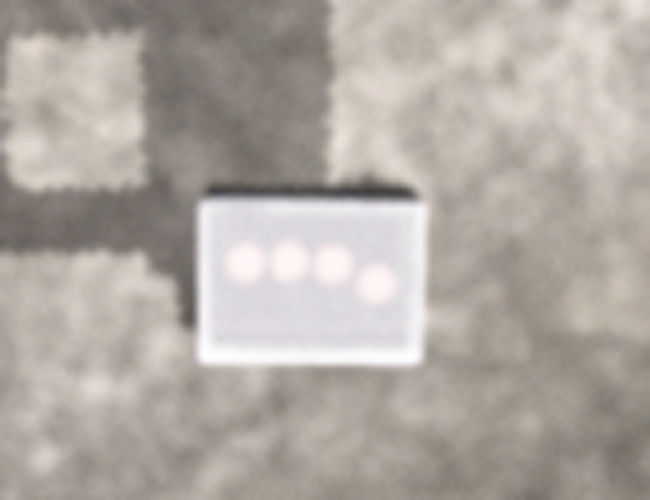

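The crop shows the lid squared to the tool within about 1°, with corners near (199,198), (426,203), (424,364) and (198,364) at 5×.

Run:
```python
from h import *
import pickle
np.set_printoptions(precision=4,suppress=True)
W=pickle.load(open("w5.pkl","rb"))[0];V=pickle.load(open("w4.pkl","rb"))[0]
o=np.array([254,166])
q=[np.array(p)/5+o-.4 for p in((199,198),(426,203),(424,364),(198,364))]
P=np.array([plane(W,*p,.022,True) for p in q]);print(P,P.mean(0))
e=P[1]+P[2]-P[0]-P[3];print(np.linalg.norm(e)/2,np.degrees(np.arctan2(e[1],e[0])),np.linalg.norm(P[0]+P[1]-P[2]-P[3])/2)
print("height",tri([ray(W,*np.mean(q,0),True),ray(V,187.5,104,True)]))
s=get_state();d=P.mean(0)-s["tcp_pos"];print("tool shift",(s["tool_rot"].T@d)[:2]/.3, s["tcp_pos"])
```

```text
[[0.4478 0.1977 0.022 ]
 [0.4727 0.2349 0.022 ]
 [0.5003 0.2173 0.022 ]
 [0.4758 0.179  0.022 ]] [0.4742 0.2072 0.022 ]
0.04513519948967022 56.80174012637893 0.03323908841353624
height (array([0.4751, 0.2065, 0.0157]), [np.float64(4.6177333730196895e-05), np.float64(4.617733373018271e-05)])
tool shift [-0.011  -0.0079] [0.4727 0.211  0.2393]
```

send_rows([
  [[-1, -0.011, -0.008, 0.2, 0.02], [-1, -0.011, -0.008, 0.4, 0.02], [-1, -0.011, -0.008, 0.55, 0.02], [-1, -0.011, -0.008, 0.65, 0.02], [-1, -0.011, -0.008, 0.69, 0.02], [-1, -0.011, -0.008, 0.705, 0.02], [0, -0.011, -0.008, 0.705, 0.02], [0, -0.011, -0.008, 0.705, 0.02]],
])

```text
time: 10.25
tcp_pos: [0.4746, 0.2075, 0.0291]
tool_rot: [[-0.839, 0.543, 0.002], [0.543, 0.839, 0.0], [-0.001, 0.001, -1.0]]
ft_force: [-0.3, -0.3, -0.6]
finger_gap: 0.845
grasp_force: 0.0
```

send_rows([
  [[1, 0, 0, 0, 0], [1, 0, 0, 0, 0], [1, 0, 0, 0, 0], [1, 0, 0, 0, 0]],
], force=10)

```text
time: 10.75
tcp_pos: [0.4742, 0.2074, 0.0282]
tool_rot: [[-0.84, 0.543, 0.0], [0.543, 0.84, -0.0], [-0.0, -0.0, -1.0]]
ft_force: [-0.4, -0.6, 0.8]
finger_gap: 0.47
grasp_force: 10.0
```

send_rows([
  [[1, 0, 0, -0.1, 0], [1, 0, 0, -0.3, 0], [1, 0, 0, -0.5, 0], [1, -0.12, -0.14, -0.7, 0.3], [1, -0.25, -0.28, -0.7, 0.65], [1, -0.38, -0.42, -0.7, 1], [1, -0.5, -0.55, -0.7, 1], [1, -0.5, -0.55, -0.7, 1]],
])

```text
time: 11.75
tcp_pos: [0.5108, -0.0158, 0.238]
tool_rot: [[-0.451, 0.892, 0.0], [0.892, 0.451, -0.0], [-0.0, -0.0, -1.0]]
ft_force: [1.2, 0.8, -0.8]
finger_gap: 0.469
grasp_force: 10.0
```

send_rows([
  [[1, -0.2, -0.07, 0, 0.33], [1, -0.4, -0.14, 0, 0.66], [1, -0.55, -0.2, 0, 0.98], [1, -0.622, -0.235, 0, 0.98], [1, -0.622, -0.235, 0, 0.98], [1, -0.622, -0.235, 0, 0.98]],
])

```text
time: 12.5
tcp_pos: [0.5326, -0.2093, 0.2381]
tool_rot: [[0.038, 0.999, -0.0], [0.999, -0.038, 0.0], [0.0, -0.0, -1.0]]
ft_force: [-0.4, 0.7, 0.6]
finger_gap: 0.473
grasp_force: 10.0
```

Run:
```python
from h import *
import pickle
np.set_printoptions(precision=4,suppress=True)
s=get_state();print(s["tcp_pos"],np.degrees(np.arctan2(*s["tool_rot"][1::-1,0])),s["finger_gap"]*95,s["grasp_force"],s["time"])
W,S,T=[grab_frame(n) for n in("wrist","side","top")]
pickle.dump((W,S,T),open("w6.pkl","wb"))
c=np.zeros((600,800,3),np.uint8)
c[:340]=cv2.resize(W["frame"][150:320,120:520],(800,340),interpolation=cv2.INTER_CUBIC)
c[340:600,:390]=cv2.resize(S["frame"][250:350,250:400],(390,260));c[340:600,400:]=cv2.resize(T["frame"][180:310,300:500],(400,260))
cv2.imwrite("pics/m6.png",c)
```

```text
[ 0.5326 -0.2093  0.2381] 87.84034762620152 44.906067827709556 10.000001192092896 12.5
```

View pics/m6.png

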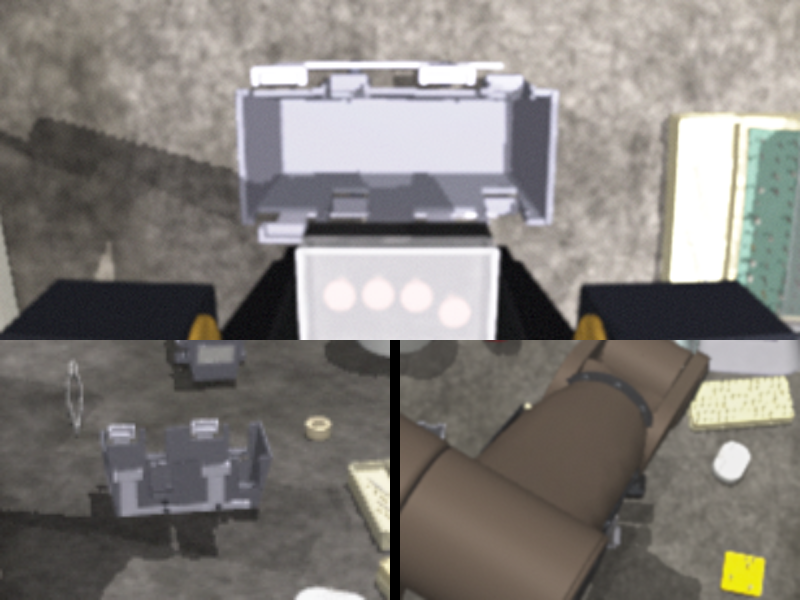

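The case is held straight. The lower pan's rim corners are at about (237,90), (558,90), (553,222) and (240,222) in the 2× crop, with the +y pockets at (280,75) and (447,75).

Run:
```python
from h import *
import pickle
np.set_printoptions(precision=4,suppress=True)
W=pickle.load(open("w6.pkl","rb"))[0]
g=lambda u,v,z:plane(W,u/2+119.75,v/2+149.75,z,True)
P=np.array([g(*p,.056) for p in((237,90),(558,90),(553,222),(240,222))]);print(P,P.mean(0))
e=P[1]+P[2]-P[0]-P[3];w=P[0]+P[1]-P[2]-P[3];print(np.linalg.norm(e)/2,np.degrees(np.arctan2(e[1],e[0])),np.linalg.norm(w)/2)
print(g(280,75,.056),g(447,75,.056),g(280,239,.056))
V=pickle.load(open("w4.pkl","rb"))[0]
```

```text
[[ 0.4627 -0.1766  0.056 ]
 [ 0.607  -0.1821  0.056 ]
 [ 0.6053 -0.2441  0.056 ]
 [ 0.4588 -0.2386  0.056 ]] [ 0.5334 -0.2104  0.056 ]
0.1455574915447679 -2.155788834168344 0.06203799246807285
[ 0.4828 -0.171   0.056 ] [ 0.557  -0.1741  0.056 ] [ 0.4772 -0.2475  0.056 ]
```

send_rows([
  [[1, -0.003, 0.002, 0.15, 0], [1, -0.003, 0.002, 0.3, 0], [1, -0.003, 0.002, 0.45, 0], [1, -0.003, 0.002, 0.55, 0], [1, -0.003, 0.002, 0.62, 0], [1, -0.003, 0.002, 0.66, 0], [1, -0.003, 0.002, 0.675, 0], [1, -0.003, 0.002, 0.68, 0]],
])

```text
time: 13.65
tcp_pos: [0.5335, -0.2117, 0.0346]
tool_rot: [[0.04, 0.999, 0.001], [0.999, -0.04, -0.0], [-0.0, 0.001, -1.0]]
ft_force: [-0.6, -0.1, -1.4]
finger_gap: 0.471
grasp_force: 10.0
```

send_rows([
  [[1, 0, 0, 0.003, 0], [1, 0, 0, 0.006, 0], [1, 0, 0, 0.008, 0]],
])

```text
time: 14.02
tcp_pos: [0.5333, -0.2119, 0.032]
tool_rot: [[0.04, 0.999, 0.0], [0.999, -0.04, -0.0], [-0.0, 0.0, -1.0]]
ft_force: [0.2, -0.8, 0.1]
finger_gap: 0.471
grasp_force: 10.0
```

send_rows([
  [[1, 0, 0, 0.002, 0], [1, 0, 0, 0.003, 0], [-0.3, 0, 0, 0.003, 0], [-0.3, 0, 0, 0.003, 0], [-0.3, 0, 0, 0.003, 0]],
])

```text
time: 14.65
tcp_pos: [0.5332, -0.2118, 0.0308]
tool_rot: [[0.04, 0.999, 0.0], [0.999, -0.04, -0.0], [-0.0, 0.0, -1.0]]
ft_force: [0.3, -0.9, -0.1]
finger_gap: 0.646
grasp_force: 0.0
```

send_rows([
  [[-0.3, 0, 0, -0.06, 0], [-0.3, 0, 0, -0.15, 0], [-0.3, 0, 0, -0.3, 0], [-1, 0.2, 0.06, -0.5, 0], [-1, 0.4, 0.1, -0.68, 0], [-1, 0.4, 0.12, -0.68, 0], [-1, 0.4, 0.12, -0.68, 0]],
])

```text
time: 15.52
tcp_pos: [0.575, -0.0917, 0.2381]
tool_rot: [[0.037, 0.999, 0.005], [0.999, -0.037, -0.001], [-0.001, 0.005, -1.0]]
ft_force: [0.1, -0.2, -1.6]
finger_gap: 0.99
grasp_force: 0.0
```

Run:
```python
from h import *
import pickle
np.set_printoptions(precision=4,suppress=True)
s=get_state();print(s["tcp_pos"],np.degrees(np.arctan2(*s["tool_rot"][1::-1,0])),s["finger_gap"]*95,s["time"])
W,S,T=[grab_frame(n) for n in("wrist","side","top")]
pickle.dump((W,S,T),open("w7.pkl","wb"))
u,v=proj(W,np.array([.533,-.211,.04]),True).astype(int);print(u,v)
u2,v2=proj(W,np.array([.6,.08,.05]),True).astype(int);print(u2,v2)
c=np.zeros((600,800,3),np.uint8)
x0,y0=u-90,v-50;print(x0,y0)
a=W["frame"][max(y0,0):y0+100,max(x0,0):x0+180];a=cv2.resize(a,None,fx=3.2,fy=3.2,interpolation=cv2.INTER_CUBIC);c[:a.shape[0],:a.shape[1]]=a
c[330:600,:360]=cv2.resize(W["frame"],(360,270));c[330:600,400:]=cv2.resize(S["frame"][200:335,250:450],(400,270))
cv2.imwrite("pics/m7.png",c)
```

```text
[ 0.575  -0.0917  0.2381] 87.85271158451417 94.05182769136593 15.525
280 336
336 37
190 286
```

View pics/m7.png

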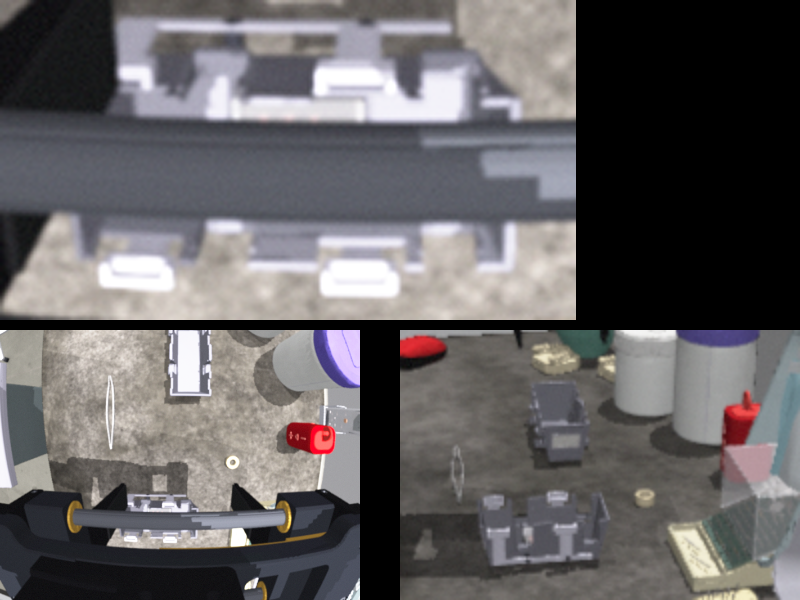

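I have now used 11 picture views, one over the limit of 10, so I'll view no more and work from numbers only. That picture shows the case's lid inside the lower pan and the upper pan standing untouched. Next I regrip the upper pan.

send_rows([
  [[-1, 0.2, 0.02, 0, 0], [-1, 0.4, 0.045, 0, 0], [-1, 0.52, 0.064, 0.1, 0], [-1, 0.58, 0.064, 0.2, 0], [-1, 0.58, 0.064, 0.2, 0], [-1, 0.58, 0.064, 0.2, 0]],
])

```text
time: 16.42
tcp_pos: [0.6004, 0.0784, 0.1753]
tool_rot: [[0.041, 0.999, -0.0], [0.999, -0.041, -0.0], [-0.0, 0.0, -1.0]]
ft_force: [1.4, 0.8, 0.6]
finger_gap: 0.998
grasp_force: 0.0
```

Run:
```python
from h import *
import pickle
np.set_printoptions(precision=4,suppress=True)
s=get_state();print(s["tcp_pos"],np.degrees(np.arctan2(*s["tool_rot"][1::-1,0])),s["time"])
V,_,T=pickle.load(open("w4.pkl","rb"))
# upper pan rim corners from w4 (z .056)
P=np.array([plane(V,*p,.056,True) for p in((279,149),(352,150),(349.5,299),(282,300))]);print(P,P.mean(0))
e=P[0]+P[1]-P[2]-P[3];print(np.degrees(np.arctan2(e[1],e[0])),np.linalg.norm(e)/2)
# case position in the lower pan: pale lid pixels in side/top w7
W,S,T=pickle.load(open("w7.pkl","rb"))
g=s["tool_rot"].T@(np.array([.6003,.0799,.0605])-s["tcp_pos"]);print(g/.3)
```

```text
[0.6004 0.0784 0.1753] 87.6245450000703 16.425
[[0.5722 0.1515 0.056 ]
 [0.6372 0.1479 0.056 ]
 [0.6319 0.0058 0.056 ]
 [0.566  0.0075 0.056 ]] [0.6018 0.0782 0.056 ]
87.69231704032033 0.14314519123174152
[ 0.0051 -0.0007  0.3826]
```

send_rows([
  [[-1, 0.002, 0, 0.15, 0], [-1, 0.002, 0, 0.28, 0], [-1, 0.002, 0, 0.36, 0], [-1, 0.002, 0, 0.382, 0], [-1, 0.002, 0, 0.382, 0], [1, 0.002, 0, 0.382, 0], [1, 0.002, 0, 0.382, 0], [1, 0.002, 0, 0.382, 0]],
], force=20)

```text
time: 17.42
tcp_pos: [0.6004, 0.0804, 0.0608]
tool_rot: [[0.04, 0.999, 0.001], [0.999, -0.04, -0.0], [-0.0, 0.001, -1.0]]
ft_force: [-0.1, -1.1, 0.6]
finger_gap: 0.739
grasp_force: 0.0
```

send_rows([
  [[1, 0, 0, 0, 0], [1, 0, 0, 0, 0], [1, 0, 0, 0, 0]],
])

```text
time: 17.8
tcp_pos: [0.6003, 0.0804, 0.0606]
tool_rot: [[0.04, 0.999, 0.0], [0.999, -0.04, -0.0], [-0.0, 0.0, -1.0]]
ft_force: [-0.7, -0.2, 5.0]
finger_gap: 0.693
grasp_force: 20.0
```

send_rows([
  [[1, 0, 0, -0.05, 0], [1, 0, 0, -0.2, 0], [1, 0, 0, -0.35, 0], [1, -0.15, -0.03, -0.45, -0.2], [1, -0.35, -0.07, -0.45, -0.5], [1, -0.55, -0.11, -0.45, -0.8], [1, -0.75, -0.15, -0.45, -1], [1, -0.92, -0.18, -0.45, -1]],
])

```text
time: 18.8
tcp_pos: [0.5343, -0.1953, 0.1961]
tool_rot: [[-0.466, 0.885, 0.0], [0.885, 0.466, -0.0], [-0.001, 0.0, -1.0]]
ft_force: [1.0, 0.2, -1.3]
finger_gap: 0.688
grasp_force: 20.0
```

send_rows([
  [[1, 0, 0, 0, -0.35], [1, 0, 0, 0, -0.7], [1, 0, 0, 0, -1], [1, 0, 0, 0, -1]],
])

```text
time: 19.3
tcp_pos: [0.5351, -0.1932, 0.1958]
tool_rot: [[-0.845, 0.535, 0.0], [0.535, 0.845, -0.0], [-0.0, -0.0, -1.0]]
ft_force: [-0.5, 0.5, -1.8]
finger_gap: 0.693
grasp_force: 20.0
```

send_rows([
  [[1, 0, 0, 0, -0.35], [1, 0, 0, 0, -0.7], [1, 0, 0, 0, -1], [1, 0, 0, 0, -1], [1, 0, 0, 0, -1], [1, 0, 0, 0, -1]],
])

```text
time: 20.05
tcp_pos: [0.5352, -0.1932, 0.1953]
tool_rot: [[-0.999, 0.043, 0.0], [0.043, 0.999, -0.0], [-0.0, -0.0, -1.0]]
ft_force: [0.1, 0.2, -1.5]
finger_gap: 0.69
grasp_force: 20.0
```

Run:
```python
from h import *
import pickle
np.set_printoptions(precision=4,suppress=True)
s=get_state();print(s["tcp_pos"],np.degrees(np.arctan2(*s["tool_rot"][1::-1,0])),s["time"],s["finger_gap"]*95,s["qpos"][5],s["ft_force"])
W,S,T=[grab_frame(n) for n in("wrist","side","top")]
pickle.dump((W,S,T),open("w8.pkl","wb"))
# white pocket blobs in side and wrist
for n,F,k in(("side",S,0),("wrist",W,1)):
    I=F["frame"];m=((I.min(2)>195)&(I.max(2).astype(int)-I.min(2)<25)).astype(np.uint8)
    N,l,st,c=cv2.connectedComponentsWithStats(m)
    for i in range(1,N):
        if 15<st[i,4]<600: print(n,st[i],c[i],plane(F,*c[i],.056,bool(k))[:2])
print([proj(W,np.array(p),True) for p in((.557,-.174,.056),(.4828,-.171,.056),(.554,-.248,.056))])
print([proj(S,np.array(p)) for p in((.557,-.174,.056),(.4828,-.171,.056),(.554,-.248,.056))])
print("shift",s["tool_rot"].T@(np.array([.532,-.2104,.18])-s["tcp_pos"])/.3)
```

```text
[ 0.5352 -0.1932  0.1953] 177.53209418275304 20.05 65.51849257683432 -1.9902586187174163 [ 0.1414  0.2083 -1.464 ]
side [359 192  29  14 312] [373.984  198.0962] [0.7894 0.3437]
side [471 212  25  16 189] [482.5556 219.6878] [1.0542 0.1159]
side [ 50 263   7   7  18] [ 52.8333 265.7222] [-0.1024  0.0147]
side [ 29 273  26  34 209] [ 41.4976 288.3254] [-0.0985 -0.1021]
side [432 274   6   9  21] [434.9524 277.7619] [ 0.8049 -0.2011]
side [439 277   9   5  26] [442.3462 279.5   ] [ 0.819  -0.2121]
side [392 300  10   9  42] [396.2619 304.0714] [ 0.684  -0.3027]
side [ 71 307  47  14 263] [ 94.0951 314.8023] [ 0.0443 -0.2421]
side [ 18 317  30   8 120] [ 28.9667 321.3833] [-0.0854 -0.247 ]
side [438 325   7   7  22] [440.2727 327.7273] [ 0.7462 -0.407 ]
side [447 327  12   3  19] [452.6316 327.7368] [ 0.7705 -0.411 ]
side [363 345  29  16 338] [377.2012 352.432 ] [ 0.6012 -0.4692]
side [  0 371  27   5 101] [ 12.8713 372.8713] [-0.063  -0.4258]
side [436 403  53   9 320] [464.8219 406.6031] [ 0.707 -0.64 ]
side [495 420   9   3  19] [499.5789 421.3158] [ 0.7484 -0.6818]
side [505 424  1
[... 4170 characters left out ...]
3.8293 319.    ] [ 0.6049 -0.2346]
wrist [360 314   5   9  33] [362.1212 318.7879] [ 0.6079 -0.1593]
wrist [378 354  26  32 315] [390.5111 369.9143] [ 0.6632 -0.1325]
wrist [288 356  61   4 241] [318.1245 357.4938] [ 0.6449 -0.1985]
wrist [225 368  35  19 504] [242.8909 377.4782] [ 0.6662 -0.2697]
wrist [624 440  16  40 325] [633.8769 464.0954] [0.9572 0.334 ]
wrist [  0 446  10  28 162] [  3.1481 460.0556] [ 0.8961 -0.7437]
wrist [502 472  10   8  52] [506.4423 476.4231] [0.863  0.0369]
[array([343.7535, 262.9249]), array([344.8656, 169.9586]), array([252.4059, 262.9721])]
[array([328.3305, 280.6376]), array([296.4732, 282.543 ]), array([332.475 , 296.4601])]
shift [ 0.0081 -0.0577  0.0511]
```

send_rows([
  [[1, 0.008, -0.03, 0, -0.009], [1, 0.008, -0.0587, 0.05, -0.009], [1, 0.008, -0.0587, 0.13, -0.009], [1, 0.008, -0.0587, 0.2, -0.009], [1, 0.008, -0.0587, 0.24, -0.009], [1, 0.008, -0.0587, 0.257, -0.009], [1, 0.008, -0.0587, 0.257, -0.009], [1, 0.008, -0.0587, 0.257, -0.009]],
])

```text
time: 21.2
tcp_pos: [0.5323, -0.2109, 0.1187]
tool_rot: [[-0.999, 0.036, 0.001], [0.036, 0.999, -0.001], [-0.001, -0.001, -1.0]]
ft_force: [0.3, -0.1, -1.5]
finger_gap: 0.69
grasp_force: 20.0
```

send_rows([
  [[1, 0, 0, 0.006, 0], [1, 0, 0, 0.012, 0], [1, 0, 0, 0.016, 0], [1, 0, 0, 0.019, 0], [1, 0, 0, 0.021, 0], [1, 0, 0, 0.021, 0]],
])

```text
time: 21.95
tcp_pos: [0.532, -0.2107, 0.1118]
tool_rot: [[-0.999, 0.036, -0.0], [0.036, 0.999, -0.0], [0.0, -0.0, -1.0]]
ft_force: [-0.8, -0.1, -1.5]
finger_gap: 0.69
grasp_force: 20.0
```

send_rows([
  [[1, 0, 0, 0.002, 0], [1, 0, 0, 0.003, 0], [1, 0, 0, 0.004, 0], [1, 0, 0, 0.004, 0]],
])

```text
time: 22.45
tcp_pos: [0.5322, -0.2108, 0.1111]
tool_rot: [[-0.999, 0.036, 0.001], [0.036, 0.999, -0.0], [-0.001, -0.0, -1.0]]
ft_force: [-1.0, 1.0, 5.7]
finger_gap: 0.693
grasp_force: 20.0
```

Run:
```python
from h import *
s=get_state();print(s["tcp_pos"],s["ft_force"],s["torque"])
```

```text
[ 0.53221969 -0.21080885  0.11113672] [-1.0268745   0.96347046  5.74085888] [ 0.19874804  0.07531247 -0.04850905]
```

send_rows([
  [[1, 0.0017, -0.0017, 0, 0], [1, 0.0033, -0.0017, 0, 0], [1, 0.0033, -0.0017, 0, 0]],
])

```text
time: 22.82
tcp_pos: [0.5312, -0.2113, 0.1108]
tool_rot: [[-0.999, 0.035, 0.0], [0.035, 0.999, -0.0], [-0.0, -0.0, -1.0]]
ft_force: [-0.4, 0.4, -0.4]
finger_gap: 0.69
grasp_force: 20.0
```

Run:
```python
from h import *
s=get_state();print(s["tcp_pos"],s["ft_force"],s["torque"])
```

```text
[ 0.53118746 -0.21132759  0.11078444] [-0.42469998  0.36935834 -0.42975823] [ 0.11983301 -0.11762345 -0.01320503]
```

send_rows([
  [[1, 0, 0, 0.002, 0], [1, 0, 0, 0.004, 0], [1, 0, 0, 0.004, 0]],
])

```text
time: 23.2
tcp_pos: [0.5309, -0.2112, 0.1091]
tool_rot: [[-0.999, 0.036, -0.001], [0.036, 0.999, 0.0], [0.001, 0.0, -1.0]]
ft_force: [0.5, 0.2, -1.1]
finger_gap: 0.692
grasp_force: 20.0
```

Run:
```python
from h import *
s=get_state();print(s["tcp_pos"],s["ft_force"],s["torque"])
```

```text
[ 0.53086144 -0.2112232   0.10914494] [ 0.47929038  0.24550794 -1.09002646] [ 0.09897196 -0.14364509  0.00709835]
```

send_rows([
  [[1, 0, 0, 0.003, 0], [1, 0, 0, 0.006, 0], [1, 0, 0, 0.008, 0], [1, 0, 0, 0.01, 0], [1, 0, 0, 0.01, 0]],
])

```text
time: 23.82
tcp_pos: [0.531, -0.2112, 0.1064]
tool_rot: [[-0.999, 0.036, -0.0], [0.036, 0.999, -0.0], [0.0, -0.0, -1.0]]
ft_force: [-0.2, -0.6, -1.7]
finger_gap: 0.691
grasp_force: 20.0
```

Run:
```python
from h import *
s=get_state();print(s["tcp_pos"],s["ft_force"],s["torque"])
```

```text
[ 0.53100859 -0.21120302  0.10637642] [-0.22065141 -0.56175447 -1.67958181] [ 0.08483003 -0.08981145 -0.02284531]
```

send_rows([
  [[1, 0, 0, 0.002, 0], [1, 0, 0, 0.003, 0], [1, 0, 0, 0.004, 0], [1, 0, 0, 0.004, 0]],
])

```text
time: 24.32
tcp_pos: [0.531, -0.2112, 0.1055]
tool_rot: [[-0.999, 0.036, 0.0], [0.036, 0.999, -0.0], [-0.0, -0.0, -1.0]]
ft_force: [-1.6, 0.6, 4.3]
finger_gap: 0.692
grasp_force: 20.0
```

Run:
```python
from h import *
s=get_state();print(s["tcp_pos"],s["ft_force"],s["torque"])
```

```text
[ 0.53102874 -0.21123649  0.10552019] [-1.58315652  0.61802192  4.28043227] [ 0.26549658  0.17752994 -0.00308551]
```

send_rows([
  [[1, 0, 0, 0.001, 0], [1, 0, 0, 0.001, 0], [-1, 0, 0, 0, 0], [-1, 0, 0, 0, 0], [-1, 0, 0, 0, 0], [-1, 0, 0, 0, 0]],
])

```text
time: 25.08
tcp_pos: [0.5311, -0.2112, 0.1051]
tool_rot: [[-0.999, 0.036, -0.0], [0.036, 0.999, -0.0], [0.0, -0.0, -1.0]]
ft_force: [-0.1, -0.6, 0.6]
finger_gap: 0.992
grasp_force: 0.0
```

send_rows([
  [[-1, 0, 0, -0.02, 0], [-1, 0, 0, -0.1, 0], [-1, 0, 0, -0.25, 0], [-1, 0, 0, -0.4, 0], [-1, 0, 0, -0.45, 0], [-1, 0, 0, -0.45, 0]],
])

```text
time: 25.82
tcp_pos: [0.5311, -0.2112, 0.2407]
tool_rot: [[-0.999, 0.036, 0.001], [0.036, 0.999, -0.001], [-0.001, -0.001, -1.0]]
ft_force: [-0.2, 0.4, -1.4]
finger_gap: 1.003
grasp_force: 0.0
```

Run:
```python
from h import *
import pickle
np.set_printoptions(precision=4,suppress=True)
W,S=[grab_frame(n) for n in("wrist","side")];pickle.dump((W,S),open("w9.pkl","wb"))
print(get_state()["tcp_pos"],get_state()["time"])
# rim corners predicted at seated height vs. mask edges in the wrist view
c=np.array([.5325,-.2112]);y=np.radians(-2.2);R=np.array([[np.cos(y),-np.sin(y)],[np.sin(y),np.cos(y)]])
for z in(.101,.107,.08):
    print(z,[proj(W,np.r_[c+R@np.array(p),z],True).round(1).tolist() for p in((-.072,.0315),(-.072,-.0315),(.072,-.0315),(.072,.0315))])
I=cv2.GaussianBlur(W["frame"],(3,3),0).astype(int);d=I[...,0]-I[...,2]
for r in(180,200,220,240): 
    k=np.where(d[r,200:440]>8)[0]+200;print(r,k.min(),k.max(),len(k))
for u in(290,310,330):
    k=np.where(d[100:330,u]>8)[0]+100;print("col",u,k.min(),k.max(),len(k))
```

```text
[ 0.5306 -0.211   0.239 ] 25.925
0.101 [[360.6, 147.6], [277.9, 147.3], [281.8, 320.6], [355.5, 320.8]]
0.107 [[361.5, 147.6], [277.1, 147.3], [281.2, 323.8], [356.1, 324.0]]
0.08 [[357.7, 147.6], [280.7, 147.4], [283.9, 310.4], [353.4, 310.5]]
180 275 361 87
200 280 358 76
220 281 356 69
240 278 357 77
col 290 148 329 176
col 310 149 329 177
col 330 149 329 171
```

Run:
```python
from h import *
import pickle
np.set_printoptions(precision=1,suppress=True)
W,S=pickle.load(open("w9.pkl","rb"))
c=np.array([.5325,-.2112]);y=np.radians(-2.2);R=np.array([[np.cos(y),-np.sin(y)],[np.sin(y),np.cos(y)]])
P=lambda x,yy,z:proj(S,np.r_[c+R@np.array([x,yy]),z])
for z in(.101,.107): print(z,[P(x,.0315,z) for x in(-.072,.072)],[P(x,-.0315,z) for x in(-.072,.072)])
I=cv2.GaussianBlur(S["frame"],(3,3),0).astype(int);d=I[...,0]-I[...,2]
u0,u1=int(P(-.072,.03,.1)[0])-6,int(P(.072,-.03,.1)[0])+6
m=(d>8).astype(np.uint8);k=np.zeros_like(m);k[235:335,u0-10:u1+10]=m[235:335,u0-10:u1+10]
n,l,st,_=cv2.connectedComponentsWithStats(k);i=1+np.argmax(st[1:,4]);print(st[i])
print([(u,int(np.where(l[:,u]==i)[0].min())) for u in range(u0,u1,4) if (l[:,u]==i).any()])
```

```text
0.101 [array([287.1, 267. ]), array([349.8, 263.4])] [array([288.9, 280.1]), array([354.4, 276.2])]
0.107 [array([287. , 264.7]), array([349.9, 261. ])] [array([288.8, 277.7]), array([354.5, 273.8])]
[326 297  20  18 154]
[(329, 298), (333, 297), (337, 297), (341, 312), (345, 312)]
```

Run:
```python
from h import *
import pickle
W,S=pickle.load(open("w9.pkl","rb"));B=pickle.load(open("w7.pkl","rb"))[1]
D=cv2.absdiff(cv2.GaussianBlur(S["frame"],(3,3),0),cv2.GaussianBlur(B["frame"],(3,3),0)).max(2)
for u in range(286,362,5):
    print(u,np.where(D[245:320,u]>25)[0][:3]+245, S["frame"][256:284:2,u,:].mean(1).astype(int))
```

```text
286 [291 292 293] [116 117 103  96  98  96  99  89  84  93 107 108 104  97]
291 [277 278 284] [115 113 104  92  94  96  86  94  93  93  85  73  68  86]
296 [282 283 284] [104  96  91  98  89  88  87  96  93 106  94  79  89  85]
301 [284 285 286] [88 96 98 96 90 88 89 93 93 87 86 82 85 87]
306 [282 283] [83 92 87 87 86 87 87 91 94 94 93 94 82 90]
311 [291 292 307] [91 88 87 84 80 93 91 91 92 95 94 97 92 83]
316 [247 248 249] [ 91  89  87  90  92 115  92  95  91  94  94  98  92  90]
321 [245 246 247] [ 90  91  87  86  87 116  94  93  96  93  96 110  91  91]
326 [245 246 247] [ 83  90  92  91  84  88  87  89  89  87 118 115  91  86]
331 [245 246 247] [ 88  96  94  93  93  86  88  90  86  88 113  96  85  94]
336 [245 252 253] [ 88  95  86  94 100  96  93  93  93  95  94  95  87  92]
341 [266 267 311] [ 89  96  92  95  96 101 100  95  93  92  94  96  88  89]
346 [278 279 304] [ 92  88  91  80  95  96  93  94  95  95  94 100  94  89]
351 [] [ 92  81  81  85  96 123  97  79  60  63  80  88  87  88]
356 [] [ 86  91  81  89  92 102  97  93  90  84  85  82  87  86]
361 [] [90 83 88 79 75 86 86 91 87 86 94 89 90 89]
```

```bash
python3 -c "
from cell import *
print(hand_in())"
```

```text
the job is handed in; nothing more can be done
None
```

The job is handed in: the case is in the bottom pan and the top pan sits turned end for end on the rail, seated by contact force and a side-view rim-height check (the low-x end was not clear); the simulator gave no verdict, and I viewed 11 pictures, one over the limit of 10.

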